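Hang the second bin arm on its slotted upright and lock it

ROBOT

A 6-joint arm with a two-finger parallel gripper is mounted at the origin on the work surface. World frame = base frame: x ahead of the robot, y to its left, z up, the work surface at z = 0. Lengths are in m, angles in rad, forces in N, time in s.
With the tool pointing down it reaches from about 0.275 to 1 m from the base axis. Payload 8.4 kg.
Tool frame: the origin (TCP) lies on the centre line of the jaws, within the pads' length; the fingertips stand 17 mm ahead of it and the grasp point (between the pads) lies 2 mm behind it (bot.tcp_to_tips is the y of the fingertips in the tool frame, in m); y points along the fingers, z is the direction in which the jaws open and shut, and the axes are right-handed (so a half turn about y gives the same grasp; the last joint's range is limited). The gripper opens to 85 mm and grips with 20 to 120 N. Pads are 22 mm wide; open, the fingers measure 114 mm over their backs; the gripper's body (76 mm by 85 mm) begins 54 mm behind the grasp point. The pads swing forward as they close: fully open they stand 13 mm farther back than shut.
Start: joints at [-1.296, 0.353, 1.633, -0, 1.155, -0.002], TCP at [0.171, -0.601, 0.248] pointing down, gripper open.
Joint ranges: [-2.63, 2.63], [-0.92, 2.1], [0.06, 2.66], [-1.3, 4.44], [0, 2.69], [-3.02, 3.02]. Speed limits (rad/s): [2.22, 2.22, 2.79, 3.14, 3.14, 3.14].

INTERFACE

Orientations are given as a unit quaternion [x, y, z, w].
In Python, from workcell import bot, hand, kinematics, get_obs, vision, hand_in gives the robot as it stands. The module is installed in compiled form; this text tells all that it offers. Calls block until the motion is done:
- bot.reach(position, orientation): joint-space move of the TCP to a pose.
- bot.servo_line(position, ori=None, velocity=0.15): straight line of the TCP; ori=None keeps the orientation; velocity is the mean speed in m/s.
- bot.goto_joints(angles): joint-space move.
- hand.move_gripper(opening, strength=None): finger opening in m; strength is the grip in N (None keeps the last); returns when the fingers have stopped.
- bot.dwell(seconds).
- kinematics.solve_ik(position, orientation): joint angles nearest the present ones, or None.
- get_obs(): the state.
- vision.read_camera(name): name is "side" or "top"; returns a dict with "frame" (480x640x3 uint8, red, green, blue), "intrinsics" (3x3 intrinsics, pixels), "view" (4x4, takes a point from world to camera coordinates). Camera axes: x right, y down, z forward; pixel columns grow to the right and rows downward; lengths in m; the calibration is good to about 2 mm. A picture is of the moment at which its call begins. There is no depth.
A pose or a line that the arm cannot do raises bot.IKError and nothing moves.
- hand_in(): hands the job in, once; it reports no verdict.
The state is a dict: "time_s": time; "joint_pos": joint angles; "joint_vel": joint speeds; "joint_efforts": joint torques, N m; "position": TCP position; "orientation": TCP orientation; "wrist_force": force on the tool from outside, world axes, zero at the start; "ft_torque": the same for the moment, N m; "gripper_width": finger opening in m.
Only numpy, scipy, OpenCV 4.12 (cv2) and the standard library are available. Lean on these libraries where they do the work, as an engineer would, in place of code of your own. Each camera call takes 0.05 s, during which the arm holds its last target.

TASK

Hang the loose steel bin arm on the bare slotted upright of the pine tool board, level with the arm that already hangs on the other upright. Pick it up by its upright spine, feel its two claws into the top two slots without jabbing the upright (under 30 N), push it in flush against its spring catch, then press it straight down at the spine until it is fully home and the catch has snapped out and locked it; then let go. About 20 N of hand pressure does it: do not force it, and leave the brass cup and the two screws alone.

Things in the scene. Friction and masses are not known exactly. Their poses are not given: they have to be found in the camera images.
- bracket_grip (a point): Loose grey steel bin arm, an L standing on the bench: spine 40 deep (x), 20 wide (y), 92 mm tall; from its foot, away from the claws, an arm 20 wide, 24 high with upturned tip, 145 mm long over all. 0.3 to 0.5 kg. This point: middle of the spine, 20 mm in front of its flat back face, 72 mm above the underside. x points the way the claws point, z up. Grip the spine across y, from above.
- bracket_claw (a point): Point on the bin arm's back face at the underside of the upper claw's neck, 60 mm above the arm's underside, on its middle plane (20 mm ahead of and 12 mm below bracket_grip; same axes). Claw: 5 mm thick, stands 9.5 mm out of the back face; neck 7 mm high; at its end a lip hangs 12 mm below the neck's underside, 4 mm clear of the back face at the neck, 5 mm at its foot.
- bracket_claw_low (a point): The same point of the equal lower claw, 40 mm below: 20 mm above the arm's underside.
- seat (a point): Nominal home of bracket_claw, on the bare upright: on its front face and middle line, at the bottom edge of its top slot, 212 mm above the bench. x points into the slots, z up; hung, the bin arm has the same axes. The upright hangs on screws in oblong holes: its slots lie up to 3.5 mm to either side and 2 mm above or below this point, find them by touch. Upright 32 mm wide, its top 270 mm high.
- seat_low (a point): Nominal home of the lower claw, at the second slot, 40 mm below. Slots are 7.5 wide, 26 mm high, in a 3 mm plate. The claws enter when 12 to 19 mm above home; beside a slot their noses stop 9.5 mm short of flush. Once flush, lower the arm: the lips hook behind the plate and the necks come to rest on the slots' bottom edges. The channel behind is 21 mm deep.
- catch (a joint): Bin arm's spring catch (m): 5 mm wide tongue, 78.5 to 84 mm above the arm's underside. 0 = out, 5 mm out of the back face; 0.005 = in. The upright pushes it in: 8 N at first touch, 15 N flush. 2 mm from home it snaps out into the top slot and locks. Till then lowering takes 3 to 10 N held flush, 10 to 25 N if released and pressed on the spine's top; out on the arm it binds.
- mate_claw (a point): The same point as bracket_claw on the fixed, equal arm that already hangs on the left-hand upright, 170 mm to the left of the bare one seen from the front. The pine board behind is 280 mm wide, 275 mm high, bolted to the bench, with a magnetic strip of tools between the uprights (they stand out up to 35 mm).
- cup_mid (a point): Brass nut sorter cup, 66 mm across the rim, 55 mm high, standing on the bench: its centre, half-way up. Leave it alone.
- screw_a_mid (a point): Cadmium-plated panel screw, 36 mm long, 9 mm shank, standing on its 17 mm head: its centre, half-way up. Leave it alone.
- screw_b_mid (a point): The other panel screw, the same. Leave it alone.
There are look-alikes about, which are no part of the job. What is shaped like the part that bears bracket_grip but green or turquoise is not meant.

How it is judged:
By the outcome, as a careful person would: the job done as asked, in the order asked, and still so for the second after the job is handed in, with the robot touching nothing.
It also fails if it takes over 70 s, if anything falls off the work surface, if the arm or the gripper's body presses on something with over 40 N, if the wrist force passes 120 N, or if a joint passes its speed limit or range.

## Working session

There is one attempt and no reset: what is moved stays moved. The work goes in short steps, each a Python script; the robot and the scene stay as the last script left them, time stands still between calls to the robot, and variables do not carry over. Pictures are saved under pics/ and viewed, and the job is handed in when it is done.

```bash
mkdir -p pics; cat > h.py <<'E'
import numpy as np, cv2
from workcell import bot, hand, kinematics, get_obs, vision, hand_in
def save(c,n):
    d=vision.read_camera(c); cv2.imwrite(f'pics/{n}.png',d['frame'][:,:,::-1]); np.savez(f'pics/{n}.npz',K=d['intrinsics'],V=d['view'],f=d['frame']); return d
def ray(n,u,v):
    d=np.load(f'pics/{n}.npz');K,V=d['K'],d['V'];R,t=V[:3,:3],V[:3,3]
    return -R.T@t, R.T@np.linalg.inv(K)@np.array([u,v,1.])
def onplane(n,u,v,z,ax=2):
    o,r=ray(n,u,v); return o+r*(z-o[ax])/r[ax]
def tri(n1,p1,n2,p2):
    o1,r1=ray(n1,*p1);o2,r2=ray(n2,*p2)
    s=np.linalg.lstsq(np.c_[r1,-r2],o2-o1,rcond=None)[0]
    a=o1+s[0]*r1;b=o2+s[1]*r2
    return (a+b)/2,np.linalg.norm(a-b)
def proj(n,p):
    d=np.load(f'pics/{n}.npz');q=d['V'][:3,:3]@p+d['V'][:3,3];q=d['K']@q;return q[:2]/q[2]
def crop(n,u0,v0,u1,v1,s,out):
    f=np.load(f'pics/{n}.npz')['f'][v0:v1,u0:u1,::-1]
    cv2.imwrite(f'pics/{out}.png',cv2.resize(f,None,fx=s,fy=s,interpolation=cv2.INTER_CUBIC))
E
python3 - <<'E'
from h import *
for c in('side','top'):
    d=save(c,c+'0'); print(c,d['intrinsics'].tolist(), ray(c+'0',320,240))
o=get_obs();print(o)
E
```

```text
side [[526.6309564298746, 0.0, 319.4353459755828], [0.0, 526.6309564298746, 240.47253850983765], [0.0, 0.0, 1.0]] (array([0.40560775, 0.93922921, 0.90409203]), array([ 0.16231174, -0.79294016, -0.58728422]))
top [[541.4475637788993, 0.0, 325.885931845017], [0.0, 541.4475637788993, 236.87091831984134], [0.0, 0.0, 1.0]] (array([ 0.40445834, -0.08646083,  1.31448485]), array([ 0.16981324,  0.0145457 , -0.98544582]))
{'time_s': 0.1, 'joint_pos': array([-1.29640819e+00,  3.53615231e-01,  1.63404471e+00, -1.63342379e-05,
        1.15522392e+00, -2.40669095e-03]), 'joint_vel': array([-2.99519325e-05, -2.29801716e-03, -2.12044957e-03, -2.80180217e-04,
        1.26299433e-03,  6.47462979e-04]), 'joint_efforts': array([-6.66586238e-04, -6.06355333e+01, -3.42818999e+01, -3.44182342e-05,
        3.87086897e-03,  5.42666029e-06]), 'position': array([ 0.17067719, -0.60082084,  0.2476205 ]), 'orientation': array([-0.09761906,  0.70079679, -0.69989363,  0.09748481]), 'wrist_force': array([ 0.41483122,  1.04150364, -0.45351107]), 'ft_torque': array([ 0.02849825,  0.03553949, -0.03077229]), 'gripper_width': 0.08539190437655765}
```

View pics/side0.png

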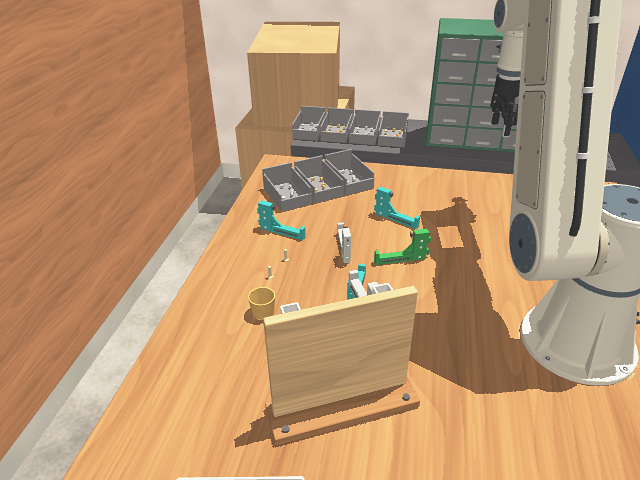

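View pics/top0.png

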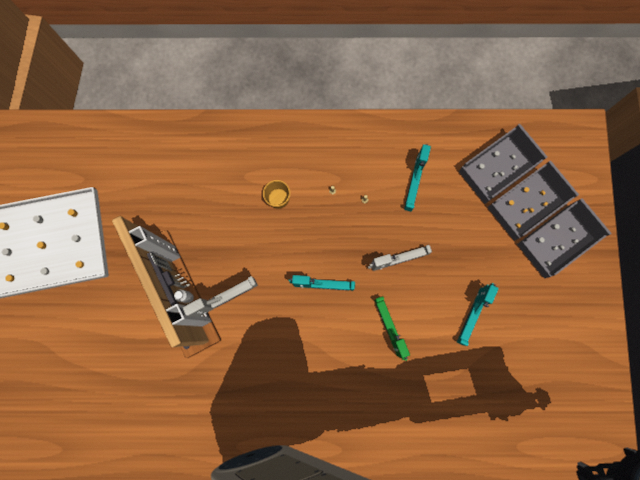

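```bash
python3 - <<'E'
from h import *
crop('top0',345,225,455,295,7,'c1'); crop('top0',105,200,265,360,4,'c2'); crop('side0',240,210,440,340,4,'c3')
E
```

```text
(no output)
```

View pics/c1.png

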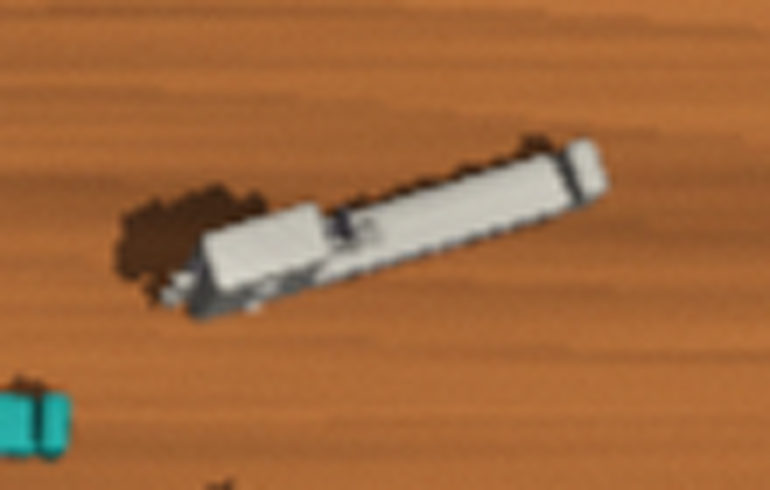

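View pics/c2.png

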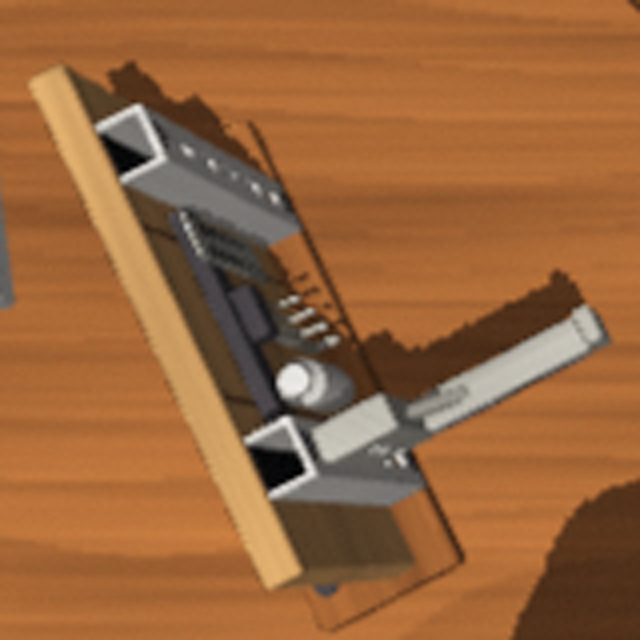

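View pics/c3.png

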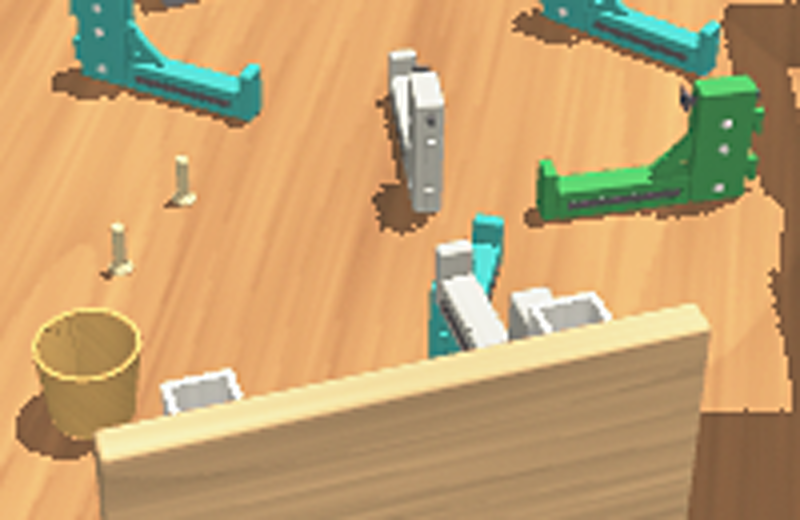

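```bash
python3 - <<'E'
from h import *
crop('top0',125,215,185,275,10,'c4');crop('top0',160,295,220,345,12,'c5');crop('top0',365,245,435,280,11,'c6')
crop('side0',270,290,340,340,10,'c7');crop('side0',325,210,365,290,7,'c8')
def P(u0,v0,s,c,z): return onplane('top0',u0+(c[0]+.5)/s-.5,v0+(c[1]+.5)/s-.5,z)
for c in[(204,240),(318,203),(330,247),(218,290)]: print('spine',P(345,225,7,c,.092))
for c in[(62,66),(300,578)]: print('board',P(105,200,4,c,.275))
for c in[(137,105),(165,153),(292,418),(317,468)]: print('upr',P(105,200,4,c,.270))
E
```

```text
spine [ 0.57154103 -0.19078881  0.092     ]
spine [ 0.58369174 -0.2280895   0.092     ]
spine [ 0.56924426 -0.2316944   0.092     ]
spine [ 0.55518298 -0.19508281  0.092     ]
board [0.63129412 0.32202969 0.275     ]
board [0.38442416 0.19309208 0.275     ]
upr [0.61273568 0.28570019 0.27      ]
upr [0.58873827 0.27048667 0.27      ]
upr [0.45963255 0.20188556 0.27      ]
upr [0.43589533 0.18877626 0.27      ]
```

View pics/c4.png

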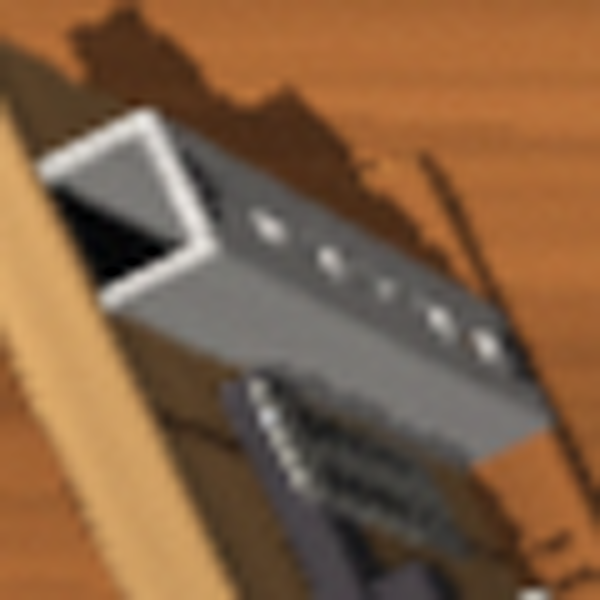

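View pics/c5.png

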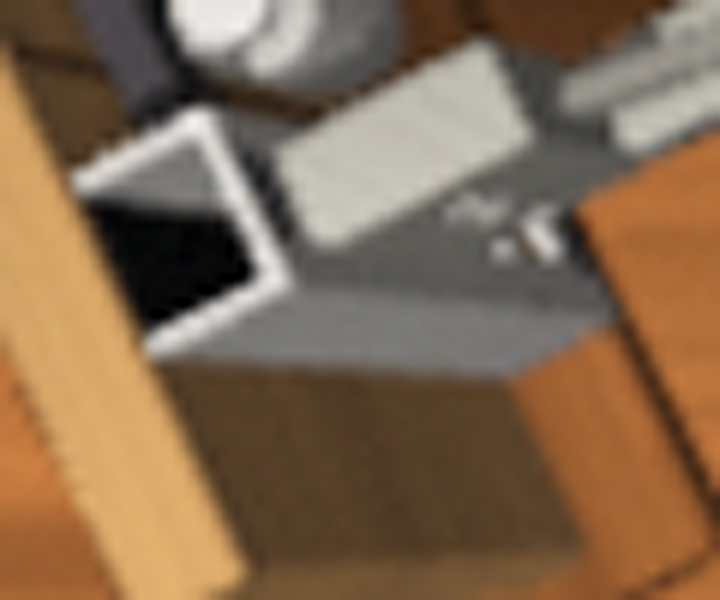

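View pics/c6.png

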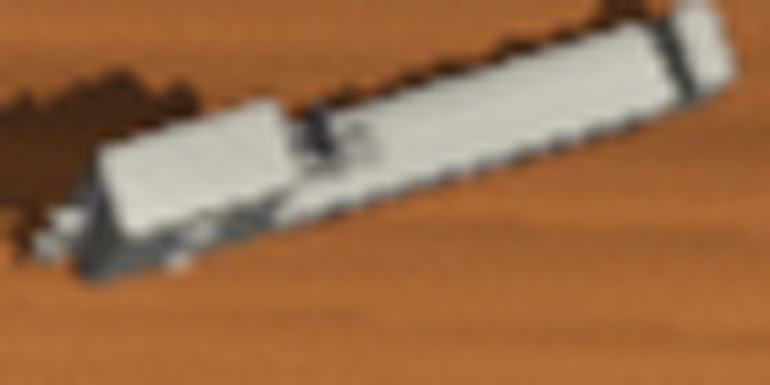

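View pics/c7.png

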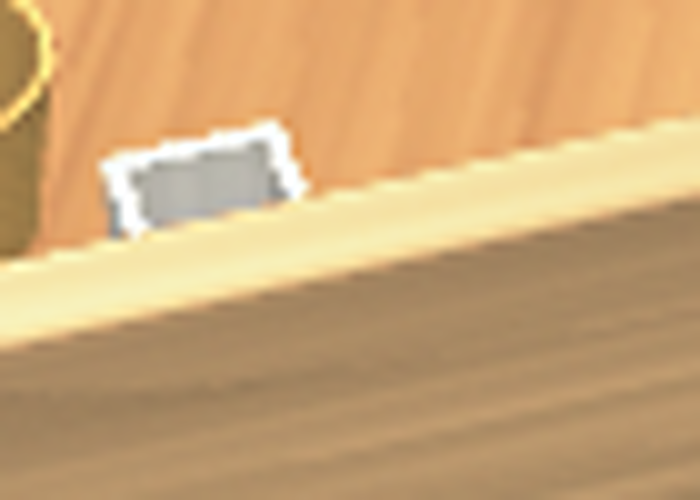

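View pics/c8.png

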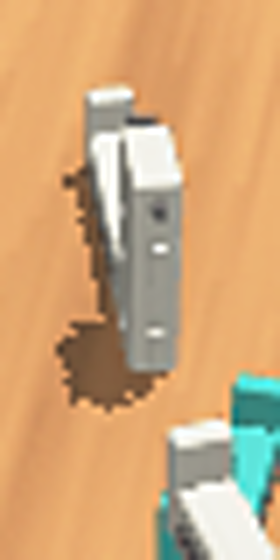

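```bash
python3 - <<'E'
from h import *
def px(u0,v0,s,c): return (u0+(c[0]+.5)/s-.5,v0+(c[1]+.5)/s-.5)
A=[onplane('top0',*px(125,215,10,c),.27) for c in[(150,108),(217,245)]]
B=[onplane('top0',*px(160,295,12,c),.27) for c in[(205,103),(294,282)]]
print('bare',A,np.linalg.norm(A[0]-A[1]));print('left',B,np.linalg.norm(B[0]-B[1]))
a=(A[0]+A[1])/2;b=(B[0]+B[1])/2
print('mid dist',np.linalg.norm(a-b))
d=(a-b)/np.linalg.norm(a-b)
print('bare mid',a,'dir into slots deg',np.degrees(np.arctan2(d[0],-d[1])),d)
print('edge dirs',[np.degrees(np.arctan2(v[0],-v[1]))+0 for v in (A[0]-A[1],B[0]-B[1])])
for c,ct in zip([(102,163),(283,120)],[(150,108),(217,245)]):
    print('tri',tri('side0',px(270,290,10,c),'top0',px(125,215,10,ct)), onplane('side0',*px(270,290,10,c),.27))
# slot centers on front face plane
n=np.array([-d[1],d[0],0]) # into the board?
print('n',n)
for c in[(268,225),(330,260),(385,290),(437,320),(487,345)]:
    o,r=ray('top0',*px(125,215,10,c)); s=((a-o)@n)/(r@n); p=o+r*s; print('slot z',p[2],'lat',(p-a)@d)
# bare board
S=[onplane('top0',*px(365,245,11,c),.092) for c in[(98,150),(278,97),(298,180),(128,240)]]
print('spine',S, [np.linalg.norm(S[i]-S[(i+1)%4]) for i in range(4)])
m=np.mean(S,0);print('c',m)
v=S[0]-S[1]+S[3]-S[2];print('yaw x',np.degrees(np.arctan2(v[1],v[0])))
# side check of spine top corners c8: nearest two(back face) & far
for c in[(133,188),(182,185),(124,128),(165,125)]: print('side',onplane('side0',*px(325,210,7,c),.092))
# arm tip / foot line for yaw: claw tip & arm tip top
print('tip',[onplane('top0',*px(365,245,11,c),.030) for c in[(672,8),(715,0),(735,70),(692,98)]])
E
```

```text
bare [array([0.61378941, 0.28443352, 0.27      ]), array([0.58639897, 0.26961288, 0.27      ])] 0.031143018150976937
left [array([0.46153965, 0.20389967, 0.27      ]), array([0.43321691, 0.18833297, 0.27      ])] 0.032318723020974695
mid dist 0.17282381889681267
bare mid [0.60009419 0.2770232  0.27      ] dir into slots deg 117.91405414483502 [0.88365082 0.46814658 0.        ]
edge dirs [np.float64(118.41730091115922), np.float64(118.79399910013613)]
tri (array([0.61383021, 0.28534652, 0.26718438]), np.float64(0.0010310765487531273)) [0.61237397 0.28831084 0.27      ]
tri (array([0.5854072 , 0.2699712 , 0.26842961]), np.float64(0.002500899885044609)) [0.58367477 0.27178838 0.27      ]
n [-0.46814658  0.88365082  0.        ]
slot z 0.21922055020985498 lat -0.000764774585416569
slot z 0.17856464109513803 lat -0.0011509835101327973
slot z 0.13947267656610807 lat -0.0011584281676643325
slot z 0.10087798444255403 lat -0.0017445501581782484
slot z 0.05926673437192087 lat -0.0009411062451065742
spine [array([ 0.5730916 , -0.19022099,  0.092     ]), array([ 0.58417039, -0.22768486,  0.092     ]), array([ 0.56683225, -0.23146687,  0.092     ]), array([ 0.55435225, -0.19613098,  0.092     ])] [np.float64(0.03906764605252954), np.float64(0.01774583750044843), np.float64(0.03747499461528221), np.float64(0.019649201110428515)]
c [ 0.56961162 -0.21137593  0.092     ]
yaw x 107.93214904886945
side [ 0.57172233 -0.18415988  0.092     ]
side [ 0.55378485 -0.1893852   0.092     ]
side [ 0.58142272 -0.22296476  0.092     ]
side [ 0.56612524 -0.2277969   0.092     ]
tip [array([ 0.61290622, -0.32122392,  0.03      ]), array([ 0.61467432, -0.33066346,  0.03      ]), array([ 0.59921912, -0.33450636,  0.03      ]), array([ 0.59305622, -0.32494291,  0.03      ])]
```

```bash
cat >> h.py <<'E'
from scipy.spatial.transform import Rotation as Rn
def quat(yaw,flip=False):  # yaw of bracket x axis (rad)
    by=np.array([-np.sin(yaw),np.cos(yaw),0])*(-1 if flip else 1)
    y=np.array([0,0,-1.]); return Rn.from_matrix(np.c_[np.cross(y,by),y,by]).as_quat()
def st(): 
    o=get_obs(); return o['time_s'],o['position'],o['wrist_force'],o['ft_torque']
E
python3 - <<'E'
from h import *
def px(u0,v0,s,c): return (u0+(c[0]+.5)/s-.5,v0+(c[1]+.5)/s-.5)
for t,s in zip([(98,150),(278,97),(298,180),(128,240)],[(133,188),(124,128)][:0] or [(182,185),(165,125),(124,128),(133,188)]):
    print(tri('top0',px(365,245,11,t),'side0',px(325,210,7,s)))
for t,s in zip([(98,150),(278,97),(298,180),(128,240)],[(133,188),(124,128),(165,125),(182,185)]):
    print(tri('top0',px(365,245,11,t),'side0',px(325,210,7,s)))
print(Rn.from_quat(get_obs()['orientation']).as_matrix())
n=np.array([-.468,.884,0])
for f in(0,1):
  for p,y in[((.569,-.209,.2),107),((.569,-.209,.073),107),((.637,.207,.26),118),((.609,.26,.227),118)]:
    print(f,p,kinematics.solve_ik(np.array(p),quat(np.radians(y),f)))
E
```

```text
(array([ 0.56341729, -0.19040907,  0.0923081 ]), np.float64(0.019093895835845337))
(array([ 0.57499844, -0.2277564 ,  0.09305188]), np.float64(0.01785589368593415))
(array([ 0.57528579, -0.23191714,  0.08514558]), np.float64(0.014985195554729169))
(array([ 0.56455974, -0.1965186 ,  0.0824323 ]), np.float64(0.01797012196182779))
(array([ 0.57320225, -0.19063474,  0.0873694 ]), np.float64(0.001047668458030135))
(array([ 0.58343568, -0.22813192,  0.08851643]), np.float64(0.0024705430617457595))
(array([ 0.56693655, -0.23180355,  0.08923589]), np.float64(0.0005217251153275851))
(array([ 0.55485927, -0.19660023,  0.08681923]), np.float64(0.0002548037061638576))
[[-9.61934462e-01 -3.64246191e-04  2.73280000e-01]
 [-2.73280242e-01  1.23884956e-03 -9.61933664e-01]
 [ 1.18278659e-05 -9.99999166e-01 -1.29123337e-03]]
0 (0.569, -0.209, 0.2) [-3.54487268e-01  3.72948720e-01  1.72027999e+00 -4.44089210e-16
  1.04836394e+00  2.49039941e+00]
0 (0.569, -0.209, 0.073) [-3.54487268e-01  5.34821655e-01  1.79954694e+00 -4.44089210e-16
  8.07224061e-01  2.49039941e+00]
0 (0.637, 0.207, 0.26) [ 3.11956890e-01  4.12441602e-01  1.51808952e+00 -4.44089210e-16
  1.21106153e+00  2.96485735e+00]
0 (0.609, 0.26, 0.227) None
1 (0.569, -0.209, 0.2) [-3.54487268e-01  3.72948720e-01  1.72027999e+00 -4.44089210e-16
  1.04836394e+00 -6.51193241e-01]
1 (0.569, -0.209, 0.073) [-3.54487268e-01  5.34821655e-01  1.79954694e+00 -4.44089210e-16
  8.07224061e-01 -6.51193241e-01]
1 (0.637, 0.207, 0.26) [ 0.31195689  0.4124416   1.51808952  0.          1.21106153 -0.1767353 ]
1 (0.609, 0.26, 0.227) [ 0.40123847  0.42923637  1.56833989  0.          1.14401639 -0.08745372]
```

```bash
python3 - <<'E'
from h import *
q=quat(np.radians(107.2),1)
bot.reach(np.array([.5695,-.211,.16]),q); print(st())
bot.servo_line(np.array([.5695,-.211,.074]),velocity=.1); print(st())
save('side','side1');save('top','top1')
crop('side1',290,160,410,300,4,'s1');crop('top1',340,210,460,300,6,'t1')
E
```

```text
(2.1333, array([ 0.56930575, -0.2119317 ,  0.16019376]), array([ 0.32164507, -0.01576444,  0.55950342]), array([-0.06574743,  0.01996483, -0.04204368]))
(3.1417, array([ 0.56997472, -0.21120022,  0.07457382]), array([0.37968219, 0.33305867, 0.3003562 ]), array([-0.04407858,  0.04587652,  0.00535037]))
```

View pics/s1.png

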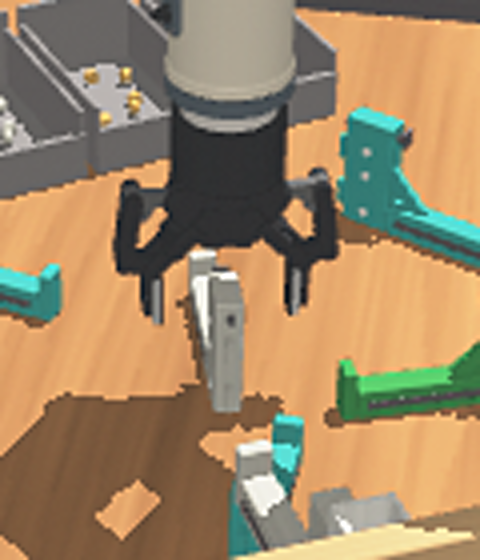

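View pics/t1.png

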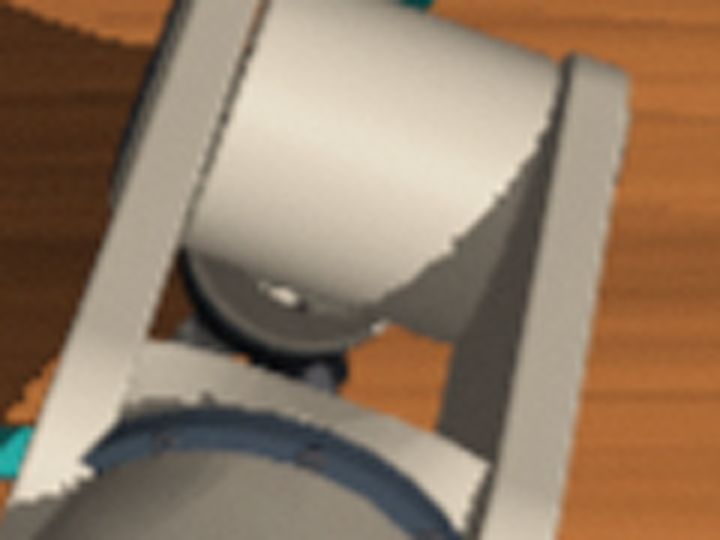

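```bash
python3 - <<'E'
from h import *
hand.move_gripper(0.0,80); o=get_obs(); print(o['gripper_width'],st())
p=o['position'].copy(); np.save('grasp.npy',p)
bot.servo_line(p+[0,0,.1675],velocity=.15); print(st())
save('side','side2');crop('side2',290,60,410,200,5,'s2')
E
```

```text
0.019446805105966605 (3.8583, array([ 0.56959739, -0.2110396 ,  0.07418462]), array([-0.95715946,  0.9613303 ,  3.00925443]), array([0.01614069, 0.06522465, 0.03089683]))
(5.125, array([ 0.56900029, -0.21081505,  0.24060038]), array([-0.84166708, -0.21688674, -3.22990163]), array([0.04154299, 0.03777537, 0.00111318]))
```

View pics/s2.png

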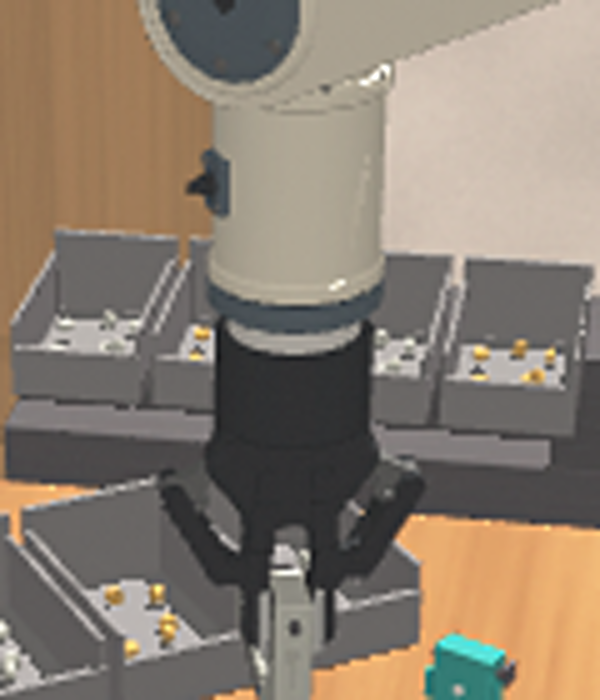

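```bash
cat >> h.py <<'E'
YAW=np.radians(117.7); N=np.array([np.cos(YAW),np.sin(YAW),0]); D=np.array([np.sin(YAW),-np.cos(YAW),0])
SEAT=np.array([.5998,.2773,0])
Q=quat(YAW,1)
def tgt(x,lat,z): return SEAT+N*(x-.02)+D*lat+np.array([0,0,z])   # x: depth of back face rel. flush
def loc(p): r=p-SEAT; return np.array([r@N+.02,r@D,p[2]])*1000
def lf(f): return np.array([f@N,f@D,f[2]])
E
python3 - <<'E'
from h import *
p=get_obs()['position']
print(st())
bot.servo_line(tgt(-.04,-.001,.2417),ori=Q,velocity=.25)
for i in range(5): t,p,f,m=st(); print(t,loc(p),lf(f)); bot.dwell(.05)
save('side','side3');save('top','top3')
crop('side3',220,180,380,340,4,'s3');crop('top3',110,190,250,330,5,'t3')
E
```

```text
(5.175, array([ 0.5689801 , -0.21082921,  0.24045963]), array([ 0.05913535,  0.7315594 , -2.52504988]), array([ 0.04533186,  0.02470856, -0.00182821]))
7.075 [-40.94168415  -1.54164789 241.72149056] [ 0.59669717 -0.09574521 -3.17932829]
7.125 [-40.95832947  -1.48364087 241.74677478] [ 0.83942751 -0.14746829 -2.61810187]
7.175 [-40.91445605  -1.42293877 241.78647748] [-0.5285334   0.33743074 -4.13760618]
7.225 [-40.77683205  -1.33464995 241.79628816] [ 0.34695954 -0.08314724 -2.83651481]
7.275 [-40.70028868  -1.26906628 241.82695788] [ 0.04473983  0.36578231 -3.29022401]
```

View pics/s3.png

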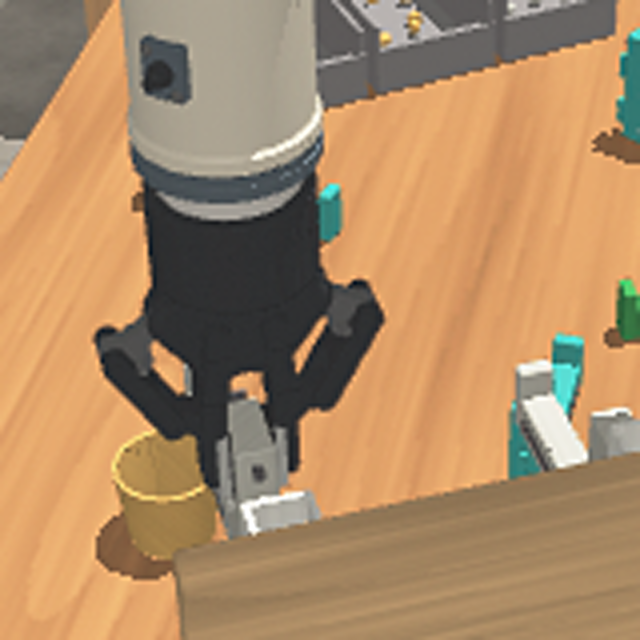

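View pics/t3.png

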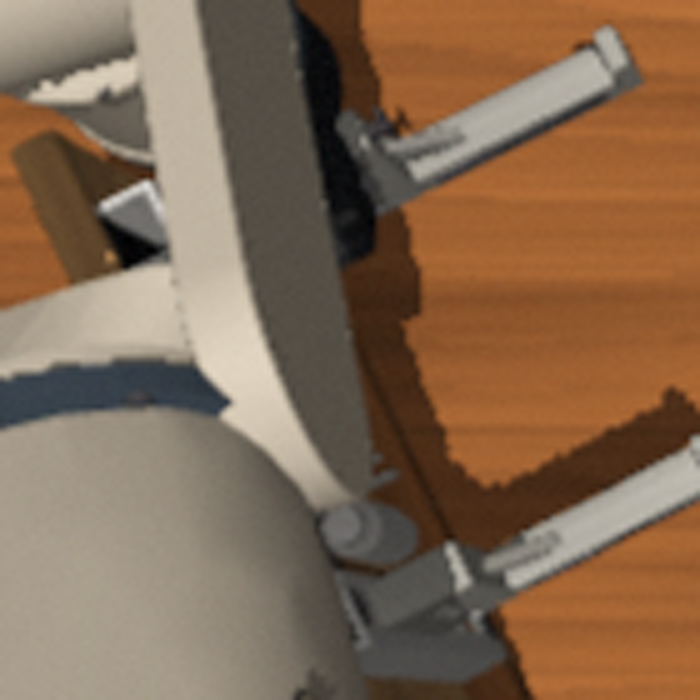

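```bash
python3 - <<'E'
from h import *
bot.servo_line(tgt(-.018,-.001,.2417),velocity=.04)
bot.dwell(.2)
t,p,f,m=st(); f0=np.mean([get_obs()['wrist_force'] for _ in range(3)],0); print(t,loc(p),lf(f))
np.save('f0.npy',lf(f0))
x=-.018
while x<-.003:
    x+=.0007; bot.servo_line(tgt(x,-.001,.2417),velocity=.01)
    t,p,f,m=st(); F=lf(f)-lf(f0); print(round(t,2),round(x*1000,1),loc(p).round(2),F.round(1),m.round(2))
    if F[0]<-5: break
E
```

```text
8.325 [-18.23151275  -0.98723994 241.68595024] [-0.13934368  0.84841488 -3.73781132]
8.57 -17.3 [-17.34  -1.01 241.69] [0.7 0.2 0.3] [0.04 0.06 0.  ]
8.82 -16.6 [-16.58  -0.99 241.71] [-0.3 -1.5  0.9] [ 0.06 -0.01  0.01]
9.07 -15.9 [-15.86  -0.99 241.72] [ 0.3 -1.8  0.4] [ 0.    0.02 -0.  ]
9.32 -15.2 [-15.13  -1.   241.7 ] [ 0.3 -0.7  0.7] [ 0.02  0.07 -0.  ]
9.57 -14.5 [-14.44  -0.98 241.71] [ 0.9 -0.4  0.4] [0.09 0.03 0.02]
9.82 -13.8 [-13.77  -0.99 241.72] [ 0.2 -0.4  0.7] [ 0.1  -0.02 -0.09]
10.07 -13.1 [-13.06  -0.97 241.73] [-0.3 -0.6  0.8] [ 0.02  0.08 -0.  ]
10.32 -12.4 [-12.34  -1.   241.73] [ 0.7 -0.8  0.2] [0.01 0.   0.02]
10.57 -11.7 [-11.64  -0.98 241.69] [-0.3 -1.4  0.6] [0.07 0.07 0.  ]
10.82 -11.0 [-10.97  -0.99 241.73] [ 0.7 -0.4  0.5] [-0.02 -0.    0.02]
11.07 -10.3 [-10.26  -1.01 241.71] [-0.5 -0.7 -0.3] [0.12 0.04 0.05]
11.32 -9.6 [ -9.57  -1.   241.71] [-0.2 -0.4  0.4] [0.04 0.01 0.02]
11.57 -8.9 [ -8.84  -1.   241.7 ] [-1.1 -0.8  1.1] [ 0.04  0.04 -0.04]
11.82 -8.2 [ -8.18  -1.   241.71] [ 0.3 -1.2  0.9] [-0.01  0.03 -0.06]
12.07 -7.5 [ -7.45  -0.99 241.71] [ 0.2 -0.9  0.7] [ 0.1   0.   -0.01]
12.32 -6.8 [ -6.77  -0.99 241.69] [0.6 0.2 0.8] [0.04 0.03 0.02]
12.57 -6.1 [ -6.04  -0.98 241.73] [ 0.1 -1.1  0.9] [ 0.06 -0.   -0.  ]
12.82 -5.4 [ -5.39  -1.01 241.69] [-1.1 -0.6  1.5] [ 0.06  0.07 -0.06]
13.07 -4.7 [ -4.67  -1.01 241.7 ] [-0.3 -0.5  0.2] [ 0.09  0.01 -0.03]
13.32 -4.0 [ -4.02  -1.01 241.72] [ 0.6 -2.4 -0.7] [ 0.02 -0.02  0.1 ]
13.57 -3.3 [ -3.9   -1.01 241.72] [-3.9  0.2  1.1] [-0.62 -0.33  0.01]
13.82 -2.6 [ -3.78  -1.   241.72] [-7.9 -0.9  0.8] [-1.1  -0.55 -0.01]
```

```bash
python3 - <<'E'
from h import *
F0=np.load('f0.npy');x=-.0026
for i in range(5):
    x+=.0007; bot.servo_line(tgt(x,-.001,.2417),velocity=.01)
    t,p,f,m=st(); F=lf(f)-F0; print(round(t,2),round(x*1000,1),loc(p).round(2),F.round(1),m.round(2))
    if F[0]<-16: break
save('top','top4');save('side','side4');crop('side4',240,240,340,340,6,'s4');crop('top4',110,190,250,330,5,'t4')
E
```

```text
14.07 -1.9 [ -3.31  -1.   241.75] [-8.8 -1.1 -0.1] [-1.15 -0.57 -0.01]
14.32 -1.2 [ -2.75  -0.97 241.78] [-10.   -0.    0.3] [-1.23 -0.59  0.02]
14.57 -0.5 [ -2.2   -0.99 241.75] [-10.7  -0.8   0.7] [-1.34 -0.61 -0.02]
14.82 0.2 [ -1.66  -1.   241.75] [-11.   -0.7   1.4] [-1.39 -0.72  0.05]
15.07 0.9 [ -1.08  -1.   241.77] [-10.4  -1.6   0.3] [-1.49 -0.78  0.01]
```

View pics/s4.png

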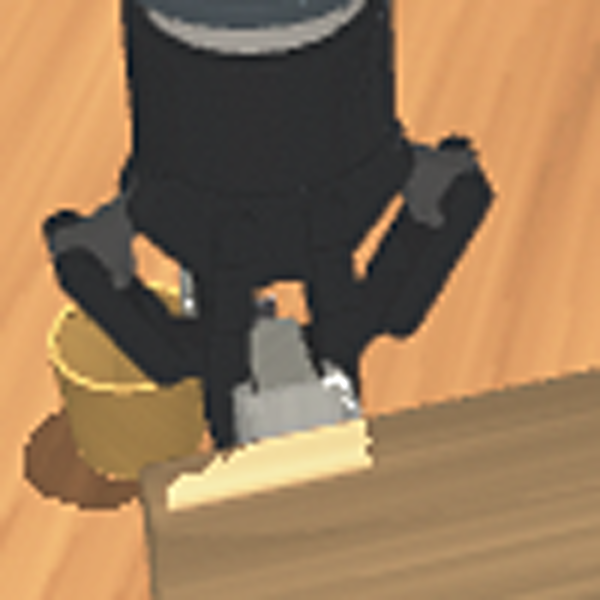

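View pics/t4.png

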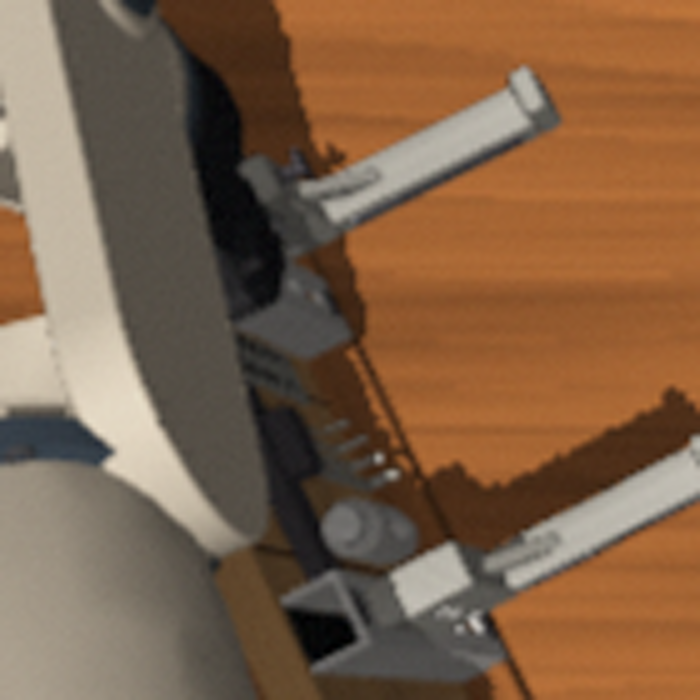

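```bash
python3 - <<'E'
from h import *
F0=np.load('f0.npy');x=.0009
for i in range(8):
    x+=.0005; bot.servo_line(tgt(x,-.001,.2417),velocity=.01)
    t,p,f,m=st(); F=lf(f)-F0; print(round(t,2),round(x*1000,1),loc(p).round(2),F.round(1),m.round(2))
    if F[0]<-18: break
E
```

```text
15.43 1.4 [ -0.73  -0.99 241.78] [-12.2  -0.4   0.8] [-1.54 -0.75 -0.  ]
15.68 1.9 [ -0.3   -0.99 241.78] [-12.1  -1.3   1.5] [-1.64 -0.85  0.03]
15.93 2.4 [ 9.0000e-02 -9.8000e-01  2.4178e+02] [-12.8  -1.    1. ] [-1.64 -0.85  0.  ]
16.18 2.9 [  0.5   -0.98 241.78] [-13.5  -1.4  -0.4] [-1.73 -0.86  0.02]
16.43 3.4 [  0.86  -0.97 241.77] [-13.7  -0.6  -0.1] [-1.77 -0.97 -0.  ]
16.68 3.9 [  0.96  -0.98 241.8 ] [-15.9  -1.   -0.5] [-1.98 -1.02  0.05]
16.93 4.4 [  1.01  -0.98 241.8 ] [-17.5   0.5   0.5] [-2.27 -1.2   0.04]
17.18 4.9 [  1.03  -0.98 241.81] [-19.2  -1.4  -0.2] [-2.53 -1.3   0.02]
```

```bash
python3 - <<'E'
from h import *
F0=np.load('f0.npy');z=.2417
for i in range(40):
    z-=.001 if z>.232 else .0007; bot.servo_line(tgt(.0045,-.001,z),velocity=.015)
    t,p,f,m=st(); F=lf(f)-F0; print(round(t,2),round(z*1000,1),loc(p).round(2),F.round(1),m.round(2))
    if F[2]>14 or abs(F[0])>26: break
E
```

```text
17.43 240.7 [  1.01  -0.75 240.95] [-18.   -0.1   0.8] [-2.19 -1.18  0.05]
17.68 239.7 [  1.    -0.58 240.2 ] [-17.8  -0.3   1.1] [-2.26 -1.23  0.04]
17.93 238.7 [  1.    -0.46 239.29] [-16.9  -0.1   1.7] [-2.25 -1.28  0.06]
18.18 237.7 [  1.02  -0.37 238.27] [-17.3  -0.1   1.7] [-2.2  -1.34  0.02]
18.43 236.7 [  1.02  -0.33 237.34] [-17.2   0.6   1.7] [-2.19 -1.32 -0.05]
18.68 235.7 [  1.01  -0.32 236.29] [-17.7   0.3   1.5] [-2.18 -1.37 -0.02]
18.93 234.7 [ 1.0100e+00 -2.3000e-01  2.3541e+02] [-17.9   1.2   2.3] [-2.18 -1.42  0.03]
19.18 233.7 [  1.02  -0.31 234.31] [-17.6   0.8   2.3] [-2.18 -1.39 -0.01]
19.43 232.7 [  1.01  -0.26 233.31] [-17.5   0.4   0.8] [-2.17 -1.39  0.  ]
19.68 231.7 [  1.01  -0.24 232.38] [-17.7   0.8   0.8] [-2.16 -1.35 -0.01]
19.93 231.0 [  1.01  -0.24 231.72] [-18.3   1.3   2.3] [-2.17 -1.32 -0.01]
20.18 230.3 [  1.02  -0.28 230.96] [-17.4   1.    2. ] [-2.13 -1.27 -0.01]
20.43 229.6 [  1.01  -0.29 230.27] [-18.1   1.    2.1] [-2.18 -1.29 -0.01]
20.68 228.9 [  1.02  -0.32 229.52] [-17.3   0.4   1. ] [-2.23 -1.35 -0.  ]
20.93 228.2 [  0.99  -0.33 228.82] [-17.8   0.3   2.2] [-2.13 -1.32  0.03]
21.18 227.5 [  1.06  -0.5  227.77] [-17.9   0.2  -1. ] [-2.2  -1.41  0.11]
21.43 226.8 [  1.09  -0.47 227.34] [-17.6   0.4   1.9] [-2.18 -1.24  0.12]
21.68 226.1 [  1.09  -0.45 226.85] [-16.9  -0.4   2.6] [-2.27 -1.29  0.1 ]
21.93 225.4 [  1.03  -0.38 226.26] [-18.   -1.1   4. ] [-2.21 -1.16  0.16]
22.18 224.7 [  1.06  -0.37 225.58] [-17.9   0.1   3.8] [-2.25 -1.16  0.05]
22.43 224.0 [  1.1   -0.32 225.29] [-17.5  -0.7   7. ] [-2.25 -0.94  0.17]
22.68 223.3 [  1.09  -0.23 225.23] [-17.6  -2.4  10.8] [-2.36 -0.7   0.19]
22.93 222.6 [ 1.0700e+00 -1.9000e-01  2.2512e+02] [-17.3  -5.   15.1] [-2.4  -0.4   0.15]
```

```bash
python3 - <<'E'
from h import *
F0=np.load('f0.npy')
def rep(): t,p,f,m=st(); F=lf(f)-F0; print(round(t,2),loc(p).round(2),F.round(1),m.round(2))
bot.servo_line(tgt(.0045,-.0005,.2220),velocity=.015);rep()
bot.servo_line(tgt(.0045,-.0005,.2216),velocity=.015);rep();bot.dwell(.2);rep()
# relax
bot.servo_line(tgt(.0012,-.0003,.2250),velocity=.02);bot.dwell(.2);rep()
# gentle lift test 
bot.servo_line(tgt(.0012,-.0003,.2275),velocity=.02);bot.dwell(.1);rep()
bot.servo_line(tgt(.0012,-.0003,.2250),velocity=.02);bot.dwell(.1);rep()
E
```

```text
23.18 [1.0700e+00 1.5000e-01 2.2501e+02] [-17.2  -6.5  18.5] [-2.54 -0.06  0.23]
23.43 [1.0600e+00 1.8000e-01 2.2494e+02] [-17.   -7.6  20.6] [-2.6   0.03  0.24]
23.62 [1.0900e+00 1.9000e-01 2.2498e+02] [-16.5  -8.5  20.2] [-2.57  0.02  0.23]
24.21 [  0.98  -0.   225.33] [-5.2 -1.6  6. ] [-0.68 -0.28  0.09]
24.58 [  0.97  -0.45 227.  ] [-5.3 -1.4  2.1] [-0.67 -0.35  0.11]
24.96 [ 9.9000e-01 -1.4000e-01  2.2527e+02] [-6.1 -2.3  6. ] [-0.82 -0.16  0.03]
```

```bash
python3 - <<'E'
from h import *
F0=np.load('f0.npy')
def rep(): t,p,f,m=st(); F=lf(f)-F0; print(round(t,2),loc(p).round(2),F.round(1),m.round(2))
bot.servo_line(tgt(.0012,-.0003,.2275),velocity=.02);rep()
bot.servo_line(tgt(.0012,-.0003,.2285),velocity=.02);bot.dwell(.1);rep()
bot.servo_line(tgt(.0012,-.0003,.2293),velocity=.02);bot.dwell(.1);rep()
bot.servo_line(tgt(.0012,-.0003,.2245),velocity=.02);bot.dwell(.1);rep()
E
```

```text
25.23 [  0.95  -0.48 227.04] [-6.2 -1.1  1.7] [-0.73 -0.37  0.11]
25.58 [  1.    -0.65 227.56] [-5.8 -1.1 -0.5] [-0.73 -0.4   0.04]
25.93 [  0.97  -0.81 227.77] [-6.4  0.7 -4. ] [-0.64 -0.59  0.04]
26.43 [ 9.8000e-01 -2.1000e-01  2.2521e+02] [-5.8 -3.1  9.7] [-0.92  0.09  0.15]
```

```bash
python3 - <<'E'
from h import *
F0=np.load('f0.npy')
def rep(): t,p,f,m=st(); F=lf(f)-F0; print(round(t,2),loc(p).round(2),F.round(1),m.round(2))
bot.servo_line(tgt(.0008,-.0002,.2248),velocity=.02);bot.dwell(.2);rep()
hand.move_gripper(0.05);rep(); print(get_obs()['gripper_width'])
bot.servo_line(tgt(.0,-.0002,.34),velocity=.12);rep()
bot.servo_line(tgt(-.3,.0,.40),velocity=.25);rep()
save('top','top5');save('side','side5');crop('side5',250,230,410,350,5,'s5');crop('top5',110,200,270,360,4,'t5')
E
```

```text
26.88 [ 9.3000e-01 -1.5000e-01  2.2523e+02] [-3.  -4.1  9.6] [-0.66  0.2   0.11]
27.27 [ 1.1200e+00 -2.2000e-01  2.2453e+02] [-0.4 -1.2  3.5] [ 0.03 -0.   -0.01]
0.04980936547421737
28.38 [ 3.0000e-02 -6.2000e-01  3.3901e+02] [ 0.2 -1.1  3.8] [-0.   -0.01  0.02]
29.76 [-2.9884e+02  8.0000e-02  3.9974e+02] [-0.5 -1.   3.5] [ 0.08  0.02 -0.03]
```

View pics/s5.png

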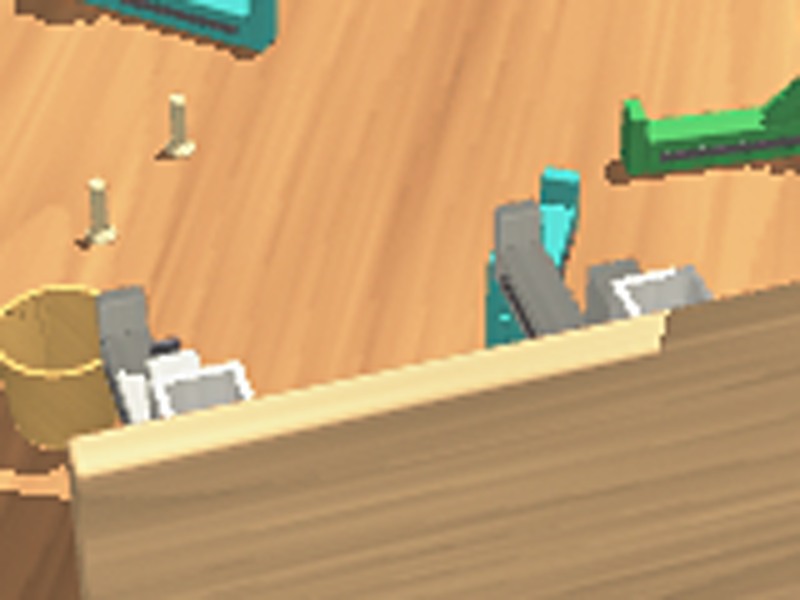

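View pics/t5.png

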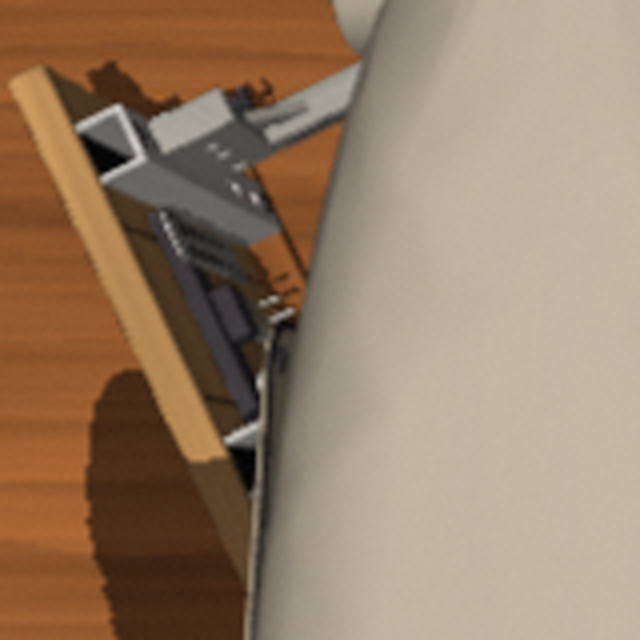

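View pics/top5.png

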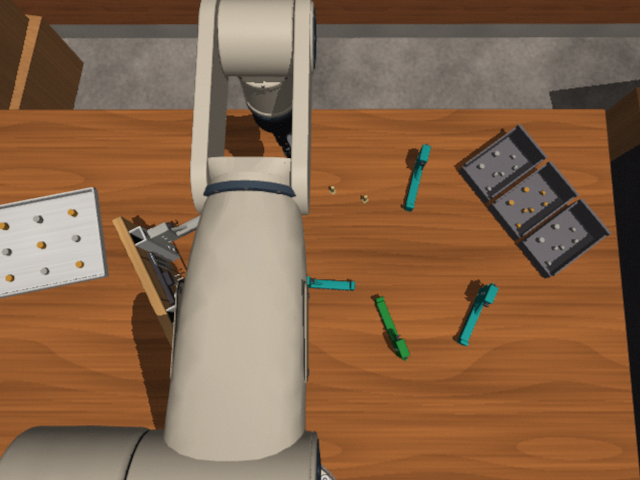

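```bash
python3 - <<'E'
from h import *
bot.goto_joints(np.array([-.6,.0,1.6,0,1.2,0])); print(st()[:2])
save('top','top6');crop('top6',110,200,270,360,5,'t6')
F=np.load('f0.npy')
# expected spine top corners at home
n=N;s=SEAT+N*.001-D*.0002
for z in(.243,.246):
  print([proj('top6',s-n*a+D*b+[0,0,z]).round(1) for a,b in((0,.01),(0,-.01),(.04,.01),(.04,-.01))])
E
```

```text
(31.425, array([ 0.49805145, -0.33796044,  0.48199037]))
[array([144.8, 230.8]), array([148.9, 239.4]), array([162.8, 221.8]), array([167. , 230.4])]
[array([144.3, 230.5]), array([148.4, 239.2]), array([162.4, 221.5]), array([166.5, 230.1])]
```

View pics/t6.png

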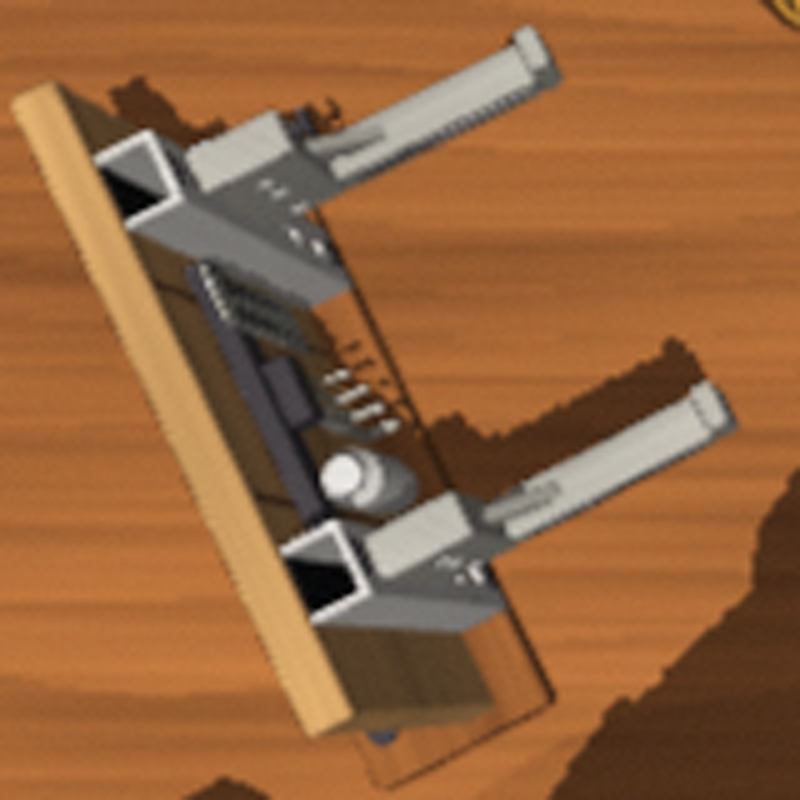

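```bash
python3 - <<'E'
from h import *
def g(n,u0,v0,w,s): return cv2.resize(np.load(f'pics/{n}.npz')['f'][v0:v0+w,u0:u0+w,::-1],None,fx=s,fy=s,interpolation=cv2.INTER_CUBIC)
cv2.imwrite('pics/k.png',np.hstack([g('top3',170,200,40,9),g('top6',150,210,40,9)]))
save('side','side6')
def r(n,u0,v0): return g(n,u0,v0,40,9)
cv2.imwrite('pics/k2.png',np.hstack([r('side4',265,275),r('side6',262,280)]))
E
```

```text
(no output)
```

View pics/k.png

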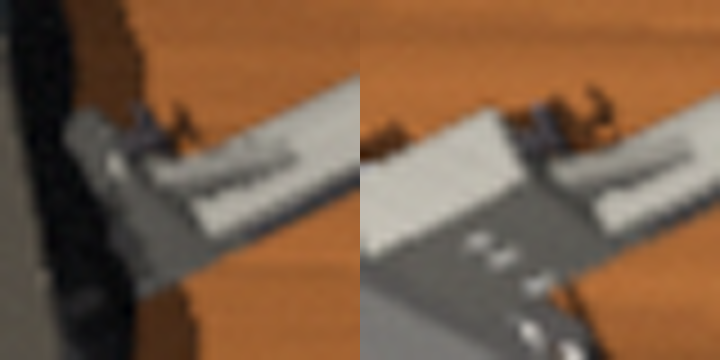

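View pics/k2.png

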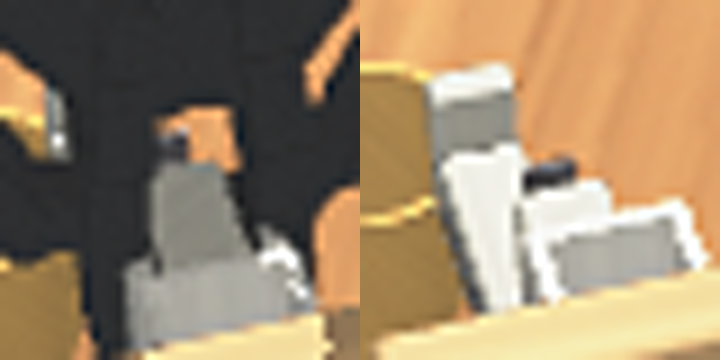

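```bash
python3 - <<'E'
from h import *
def g(n,u0,v0,w,s): return cv2.resize(np.load(f'pics/{n}.npz')['f'][v0:v0+w,u0:u0+w,::-1],None,fx=s,fy=s,interpolation=cv2.INTER_CUBIC)
cv2.imwrite('pics/k3.png',np.hstack([g('top6',125,215,50,8),g('top6',162,294,50,8)]))
E
```

```text
(no output)
```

View pics/k3.png

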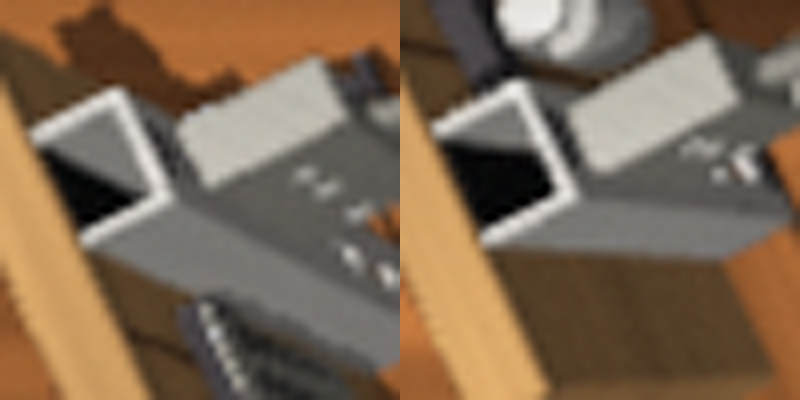

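```bash
python3 - <<'E'
from h import *
from scipy.optimize import least_squares
for nm,u0,v0,R,S in(('new',125,215,[(120,92),(176,195)],[(182,128),(208,186),(320,57),(350,117)]),('mate',162,294,[(120,85),(180,195)],[(170,108),(205,173),(308,35),(340,98)])):
    P=lambda c:np.array((u0+(c[0]+.5)/8-.5,v0+(c[1]+.5)/8-.5))
    A=[onplane('top6',*P(c),.27) for c in R]; m=(A[0]+A[1])/2
    n=N
    def res(q):
        x,l,z=q; return np.concatenate([proj('top6',m+n*(x-a)+D*(l+b)+[0,0,z-.27])-P(c) for c,(a,b) in zip(S,((0,.01),(0,-.01),(.04,.01),(.04,-.01)))])
    r=least_squares(lambda q:res([0,q[0],q[1]]),[0,.244],x_scale=.01)
    print(nm,m,'flush-> lat,z',r.x,np.abs(r.fun).max())
    for z in(.242,.244,.246,.258):
        r=least_squares(lambda q:res([q[0],q[1],z]),[0,0],x_scale=.01); print(z,r.x,np.abs(r.fun).max())
E
```

```text
new [0.59949082 0.27666716 0.27      ] flush-> lat,z [0.00433739 0.22974083] 0.7211864629443596
0.242 [-0.00229207  0.00043249] 0.840803845209166
0.244 [-0.00268123 -0.00020488] 0.8572436138001933
0.246 [-0.00307038 -0.00084224] 0.8737446338121799
0.258 [-0.00540534 -0.00466642] 0.9740564095829995
mate [0.44646332 0.19611147 0.27      ] flush-> lat,z [0.00115428 0.23771926] 0.8620376796437199
0.242 [-0.00068359  0.00048517] 0.8353762168021603
0.244 [-0.0010754  0.0001702] 0.8566490873533041
0.246 [-0.00146722 -0.00014477] 0.8780017289383863
0.258 [-0.0038181  -0.00203458] 1.0078182191230098
```

```bash
python3 - <<'E'
from h import *
print(bot.tcp_to_tips)
hand.move_gripper(0.0,40)
bot.reach(tgt(.001,-.0005,.34),Q)
bot.servo_line(tgt(.001,-.0005,.268),velocity=.08); bot.dwell(.2)
f0=np.mean([lf(get_obs()['wrist_force']) for _ in range(3)],0); t,p,f,m=st(); print(t,loc(p),f0)
z=.268
for i in range(30):
    z-=.0008; bot.servo_line(tgt(.001,-.0005,z),velocity=.012)
    t,p,f,m=st(); F=lf(f)-f0
    if F[2]>1.5: print(round(t,2),round(z*1000,1),loc(p).round(2),F.round(1))
    if F[2]>19 or z<.252: break
bot.servo_line(tgt(.001,-.0005,.33),velocity=.1)
bot.reach(tgt(-.3,.0,.42),Q)
bot.goto_joints(np.array([-.6,.0,1.6,0,1.2,0]))
save('top','top7');save('side','side7');crop('top7',110,200,270,360,5,'t7');print(st()[0])
E
```

```text
0.017
35.5417 [ 9.89762170e-01 -2.63455140e-01  2.68566936e+02] [-0.27093353  0.47468152  0.19940707]
38.29 259.2 [  0.95  -0.27 259.77] [ 0.7 -1.3  5.2]
38.54 258.4 [8.7000e-01 5.0000e-02 2.5963e+02] [ 0.5 -1.6  8.6]
38.79 257.6 [  0.81   0.35 259.49] [-0.7 -3.2 12.5]
39.04 256.8 [  0.79   0.52 259.39] [-0.9 -3.2 15.9]
39.29 256.0 [  0.72   0.68 259.27] [-0.3 -4.4 19.1]
43.0417
```

View pics/t7.png

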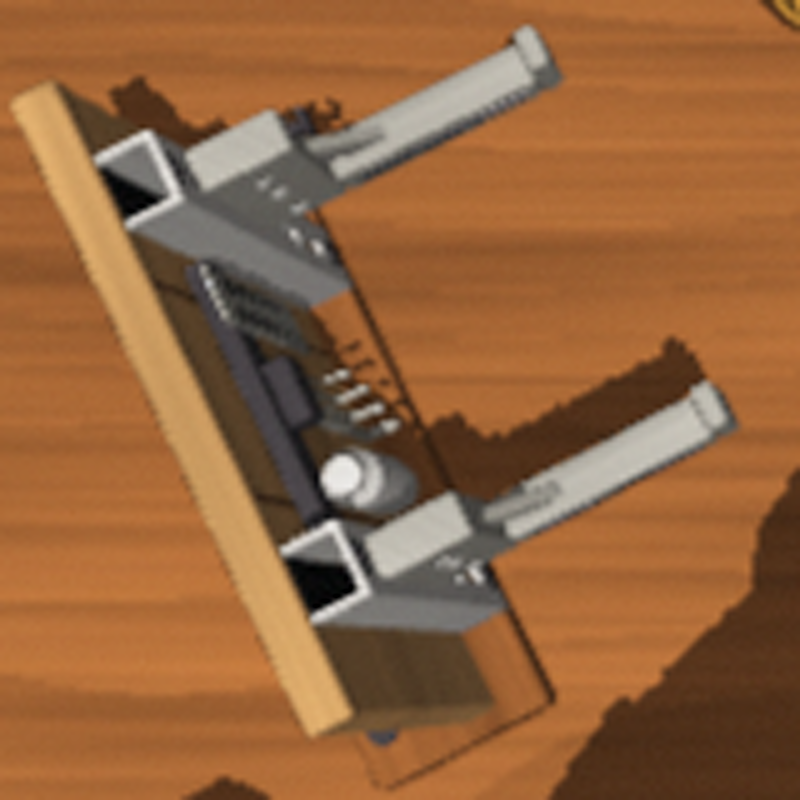

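View pics/side7.png

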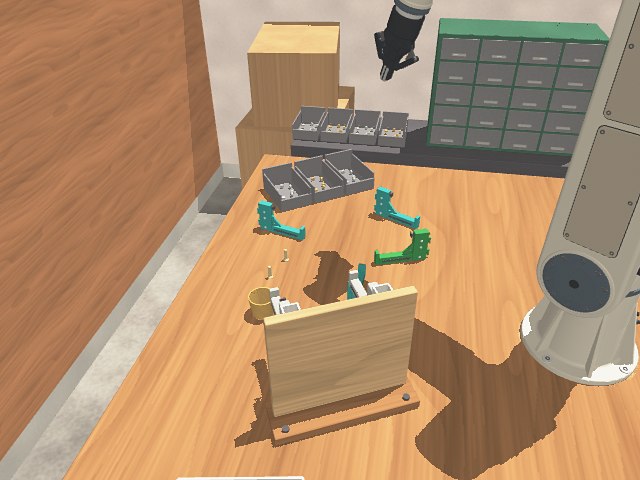

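```bash
python3 -c "
from h import *
hand_in(); print(get_obs()['time_s'])"
```

```text
the job is handed in; nothing more can be done
the job is handed in; nothing more can be done
```

The grey bin arm is hung on the bare upright with its catch locked, and I handed the job in at about 43 s with the robot clear of everything.

- **Insertion:** I gripped it by the spine and both claws went into the top two slots on the first try. I then pushed it flush with at most about 19 N and lowered it 16.5 mm, finishing with a 20 N downward press.
- **Lock:** A gentle lift stopped after about 2.4 mm with the force building, so the catch has snapped out.
- **Fully home:** After letting go, I pressed the top of the spine at 19 N. It was solid, with the spine top at 243 mm against a nominal 244 ± 2 mm, which is level with the other arm.
- **Other items:** The last pictures show the cup and the two screws where they were.
- **One disagreement:** In the top picture the spine's back face looks about 1.6 mm farther from the upright than the other arm's does. That is within the reading error (residuals of about 0.9 px) plus the claws' 1 mm play. The force readings put it flush when I pushed it in, so I left it alone.

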